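# Pin a vacuum pump head into line

## Task

The head cover of the vacuum pump hangs on a single screw and has swung out of line with the housing beneath it. Take the tapered alignment pin (red handle) from the wooden tool stand and drive it down through the cover and the housing at the hole diagonally opposite that screw, until its steel collar sits fully home on the cover; the pin must do the pulling into line, so do not push the cover with the gripper or arm. Leave the pin standing there, and leave the other tools and everything else on the bench where they are.

Things in the scene. Friction and masses are not known exactly. Their poses are not given: they have to be found in the camera images.
- pump: Diaphragm vacuum pump, fixed. Origin: on the bench under the middle of its square head, z up; off-white ribbed motor along -y to 265 mm, top at 131 mm. Head housing: plate 140 x 140 mm, top 136 mm high, 16 mm thick; 14 mm through holes at x,y (-55,+55), (+55,+55), (-55,-55) mm, open for 80 mm beneath. At (+55,-55) the black screw that holds the cover: head 18 mm wide, top 165 mm high.
- cover: Grey head cover, 140 x 140 x 14 mm, 2 mm above the housing, same three holes. Origin: middle of its underside; axes as the pump's when in line. It can only swing about the screw, stiffly (7 N at the far corner) and stays put; starts 0.022 to 0.034 rad clockwise from above. Brass fittings with red and blue caps within 37 mm of its middle reach 43 mm above its underside; ribs 6 mm high.
- cover_hole (a point): Centre of the upper mouth of the cover's hole at the corner diagonally across from the screw (cover x, y = -55, +55 mm), on the cover's upper face, 152 mm above the bench. Hole 14 mm across, straight through 14 mm.
- housing_hole (a point): Centre of the upper mouth of the matching hole in the housing (pump x, y = -55, +55 mm), 136 mm above the bench, 16 mm below cover_hole's height. Hole 14 mm across, straight through 16 mm. At the start cover_hole stands 3.4 to 5.3 mm aside from it.
- pin: Steel alignment pin, red handle, tip down in the stand. Origin: tip centre; z towards the handle. Tip 4 mm wide, rounded; tapers to 13.2 mm at 38 mm from the tip, then straight to the collar; collar 24 mm wide from 70 to 75 mm; handle 17 mm wide, 75 to 120 mm, domed top. About 0.1 kg. It wedges in the holes: a push of up to 20 N sends it home, with its tip 82 mm above the bench.
- pin_shoulder (a point): On the pin's axis at the underside of its collar, 70 mm above the tip.
- pin_grip (a point): On the pin's axis at mid-handle, 98 mm above the tip: a good height to grip it.
- stand: Pale wooden tool stand, fixed, 60 x 170 x 78 mm high, origin under its centre, long side along its y. Three vertical 14.8 mm holes 54 mm apart along y, (y = -54, 0, +54 mm) hold the pin, the punch and the hex driver by their collars, in any order; a tool must be lifted 70 mm to come clear.
- punch: Straight brass punch with a black handle, in the stand; collar and handle sized as the pin's. Origin at its tip. Not to be used.
- hex_driver: Dark steel hex driver with a blue handle, in the stand; collar and handle sized as the pin's. Origin at its tip. Not to be used.
- screw_tray: Yellow open tray, fixed, 90 x 140 x 28 mm, origin under its centre; it holds the three other cap screws.
- screw0: Cap screw standing on its head in the tray, 50 mm tall; origin under its head. Leave alone.
- screw1: As screw0.
- screw2: As screw0.
- wrench: Steel wrench, 170 mm long, lying on the bench. Leave alone.
- amber_bottle: Amber glass bottle with black cap, 68 mm across, 150 mm tall, origin under its centre. Leave alone.
- beaker: Glass beaker, 72 mm across, 95 mm tall, origin under its centre. Leave alone.
- flask: Round-bottomed flask of red solution on a cork ring, 90 mm across, 135 mm tall, origin under its centre. Leave alone.
- spare_diaphragm: Spare black rubber diaphragm, a disc 80 mm across and 5 mm thick with a 16 mm hole, flat on the bench. Leave alone.

How it is judged (in metres and radians):
At the end, for the whole second after the job is handed in: The pin stands at rest, upright to within 0.08 rad, in the hole opposite the screw, its collar's underside no more than 2.5 mm above the cover's face and its axis within 3 mm of both holes' centres, and the cover's hole is within 2 mm of the housing's, seen from above (horizontal distance between cover_hole and housing_hole below 0.002 m and z of pin_shoulder in the frame of cover_hole below 0.0025 m and horizontal distance between pin_shoulder and cover_hole below 0.003 m and horizontal distance between pin_shoulder and housing_hole below 0.003 m and angle between pin's own z axis and vertical below 0.08 rad and linear speed of pin below 0.01 m/s); the robot touches nothing.
It fails at once if the gripper or arm pushes the cover (more than 5 N) (contact force between any of the fingers, the arm and cover above 5 N).
It fails at once if another tool is moved out of place (more than 25 mm) (distance of any of punch, hex_driver from where it was at the start of the episode above 0.025 m).
It fails at once if something else on the bench is displaced (more than 25 mm) (distance of any of amber_bottle, beaker, flask, wrench, spare_diaphragm, screw0, screw1, screw2 from where it was at the start of the episode above 0.025 m).
It also fails if it takes over 45 s, if anything falls off the work surface, if the arm or the gripper's body presses on something with over 40 N, if the wrist force passes 120 N, or if a joint passes its speed limit or range.

## Robot

A 6-joint arm with a two-finger parallel gripper is mounted at the origin on the work surface. World frame = base frame: x ahead of the robot, y to its left, z up, the work surface at z = 0. Lengths are in m, angles in degrees, forces in N, time in s.
With the tool pointing down it reaches from about 0.375 to 0.9 m from the base axis. Payload 3.1 kg.
Tool frame: the origin (TCP) lies midway between the tips of the shut fingers; the grasp point (between the pads) lies 19 mm behind it (bot.hold_point_z is the distance from the TCP to the grasp point, in m); z points along the fingers, y is the line along which they close (so a half turn about z gives the same grasp; the last joint's range is limited). The gripper opens to 87 mm and grips with 3 to 60 N. Pads are 19 mm wide; open, the fingers measure 117 mm over their backs; the gripper's body (75 mm by 190 mm) begins 51 mm behind the grasp point.
Start: joints at [-79.842, 30.224, 82.088, -0, 67.689, -10.227], TCP at [0.218, -0.586, 0.223] pointing down, gripper open.
Joint ranges: [-176.69, 176.69], [-43.24, 126.21], [12.49, 139.97], [-82, 262], [0, 151.66], [-163.58, 163.58]. Speed limits (degrees/s): [159.86, 159.86, 180, 180, 180, 180].

## Interface

Orientations are given as a 3x3 rotation matrix whose columns are the frame's x, y, z axes.
In Python, from rig import read_state, optics, order, bot gives the robot as it stands.
- The arm moves only by the tool drive_tool, never from a script. Its argument "steps" is a list of rows, each a list of 7 numbers: the finger opening in mm, from 0 to 87, then the shift along the tool's x, y, z normalised to -1 to 1, where 1 is 0.12 m, then the turn, a rotation vector about the tool's x, y, z normalised to -1 to 1, where 1 is 1.5 rad. In form: [[jaw, tx, ty, tz, ax, ay, az], ...]. A call has 1 to 8 rows; each row is the pose to reach, as a shift and turn from the pose commanded when the call began, along the tool's axes at that moment; what a row does not reach only later rows make up. A row lasts 1/10 s, in which the tool goes at most 50 mm and 8.59 degrees, less where a joint would pass 70% of its speed; a pose out of reach is approached as far as the arm can. A call with a number of a shift or a turn outside -1 to 1 is refused whole. A call with a gripper value outside its range is refused whole. The fingers move at their own pace and stop on an object; the grip force is fixed at half the most. Time passes only in rows, so rows that repeat a pose let the fingers close. It gives the time, the measured TCP pose, the force, the opening and the grip force at its end, in the units of the state.
- read_state(): the state, without advancing time (a new reading comes with each control period).
- optics.capture(name): name is "side" or "top"; returns a dict with "color" (400x640x3 uint8, blue, green, red), "range_z" (400x640 float32, m along the optical axis (not along the pixel's ray), 0 where there is no reading), "fx", "fy", "cx", "cy" (pixels), "rvec" (rotation vector, rad) and "tvec" (3), from world to camera coordinates, as OpenCV has them. Camera axes: x right, y down, z forward; pixel columns grow to the right and rows downward; lengths in m; the calibration is good to about 2 mm. A picture is of the moment at which its call begins.
- order.hand_in(): hands the job in; it is judged then, once.
The state is a dict: "time_s": time; "joint_positions": joint angles; "qvel": joint speeds; "tau": joint torques, N m; "position": TCP position; "tcp_rot": TCP orientation; "force": force on the tool from outside, world axes, zero at the start; "moment": the same for the moment, N m; "opening": opening from 0.0 (shut) to 1.0 (fully open); "grasp_force": force on a finger pad.
Only numpy, scipy, OpenCV 4.12 (cv2) and the standard library are available. Lean on these libraries where they do the work, as an engineer would, in place of code of your own. Each camera call takes 0.05 s, during which the arm holds its last target. There are 200 camera calls.

## Working session

There is one attempt and no reset: what is moved stays moved. The work goes in short steps, Python scripts to look and compute and a tool call to move; the robot and the scene stay as the last step left them, time stands still between calls to the robot, and variables do not carry over. Pictures are saved under pics/ and viewed, at most 10 in all, crops included, and the job is handed in when it is done.

Besides the shell and the picture viewer there is one more tool, called after ">>>" by a JSON object that holds its "method" and its "body", one argument or row to a line. drive_tool: Moves the arm, as the interface text tells. Scaled input: -1 to 1 covers 0.12 m each way for a shift and 1.5 rad each way for a turn. Its arguments: {"type":"object","properties":{"steps":{"type":"array"}},"required":["steps"]}

```bash
mkdir -p pics
cat > h.py <<'E'
import numpy as np, cv2
from rig import read_state, optics, order, bot
def cap(n):
    c=optics.capture(n); R=cv2.Rodrigues(np.array(c["rvec"],float))[0]; t=np.array(c["tvec"],float).ravel()
    v,u=np.mgrid[0:400,0:640]; z=c["range_z"]
    P=np.stack([(u-c["cx"])/c["fx"]*z,(v-c["cy"])/c["fy"]*z,z],-1)
    W=(P-t)@R; W[z==0]=np.nan
    c.update(R=R,t=t,W=W); return c
def ray(c,u,v,h):
    d=c["R"].T@np.array([(u-c["cx"])/c["fx"],(v-c["cy"])/c["fy"],1]); o=-c["R"].T@c["t"]
    return o+d*(h-o[2])/d[2]
def proj(c,p):
    q=c["R"]@np.array(p)+c["t"]; return c["fx"]*q[0]/q[2]+c["cx"],c["fy"]*q[1]/q[2]+c["cy"]
E
python3 - <<'E'
from h import *
for n in("top","side"):
    c=cap(n); cv2.imwrite(f"pics/{n}0.png",c["color"]); print(n,-c["R"].T@c["t"],c["R"].round(3).tolist(),c["fx"])
    np.save(n+"W.npy",c["W"])
E
```

```text
top [ 0.31358869 -0.03437339  1.40660168] [[-0.08, -0.997, -0.001], [-0.975, 0.079, -0.207], [0.206, -0.015, -0.978]] 398.70382205950017
side [-0.08103698  0.62425556  0.82182179] [[-0.731, -0.682, -0.022], [-0.405, 0.459, -0.791], [0.55, -0.569, -0.612]] 379.5432111255176
```

View pics/top0.png

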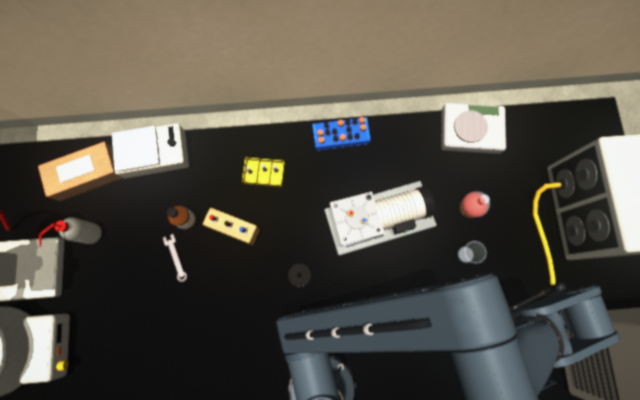

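View pics/side0.png

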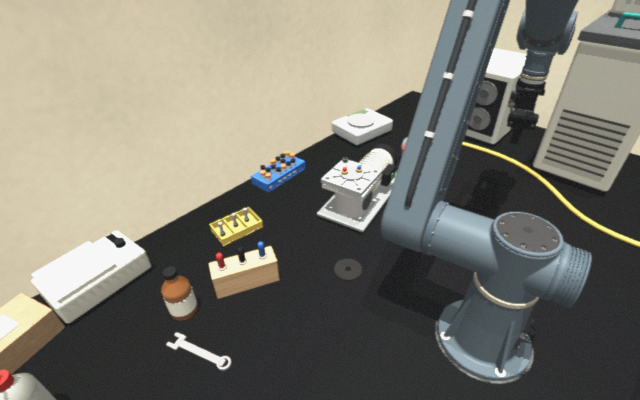

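The top view shows the stand with red (214,218), black (229,224) and blue (243,230) handles. The pump head is near (357,219) with the motor to the right, so the target hole is the head's lower-left corner, near (338,243). Next I'll zoom in on both views.

Run:
```python
from h import *
a=cv2.imread("pics/top0.png"); b=cv2.imread("pics/side0.png")
f=lambda im,x,y,w,h,s:cv2.resize(im[y:y+h,x:x+w],None,fx=s,fy=s,interpolation=cv2.INTER_CUBIC)
cv2.imwrite("pics/c1.png",np.vstack([np.hstack([f(a,320,175,50,40*2,8)[:600//2*2][:,:400],f(a,370,175,50,80,8)])[:600]])[:600])
cv2.imwrite("pics/c2.png",f(b,310,150,100,75,8))
```

```text
Traceback (most recent call last):
ValueError: all the input array dimensions except for the concatenation axis must match exactly, but along dimension 0, the array at index 0 has size 600 and the array at index 1 has size 640
```

Run:
```python
from h import *
a=cv2.imread("pics/top0.png"); b=cv2.imread("pics/side0.png")
f=lambda im,x,y,w,h,s:cv2.resize(im[y:y+h,x:x+w],None,fx=s,fy=s,interpolation=cv2.INTER_CUBIC)
cv2.imwrite("pics/c1.png",f(a,320,185,80,60+15,8))
cv2.imwrite("pics/c2.png",f(b,310,150,100,75,8))
```

```text
(no output)
```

View pics/c1.png

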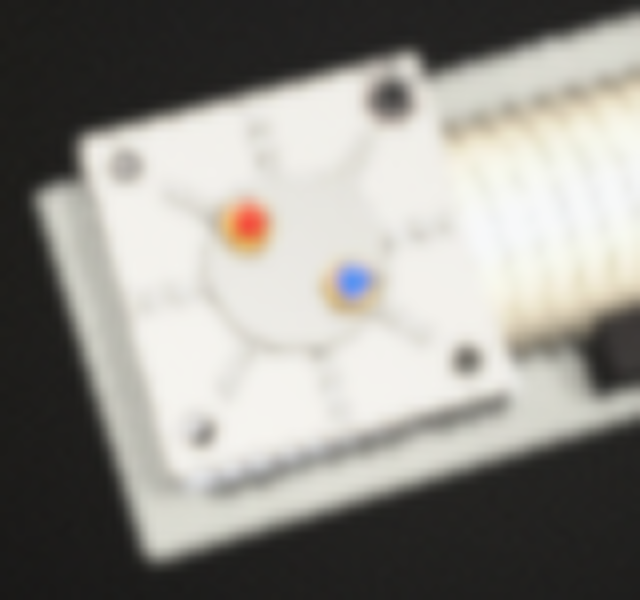

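View pics/c2.png

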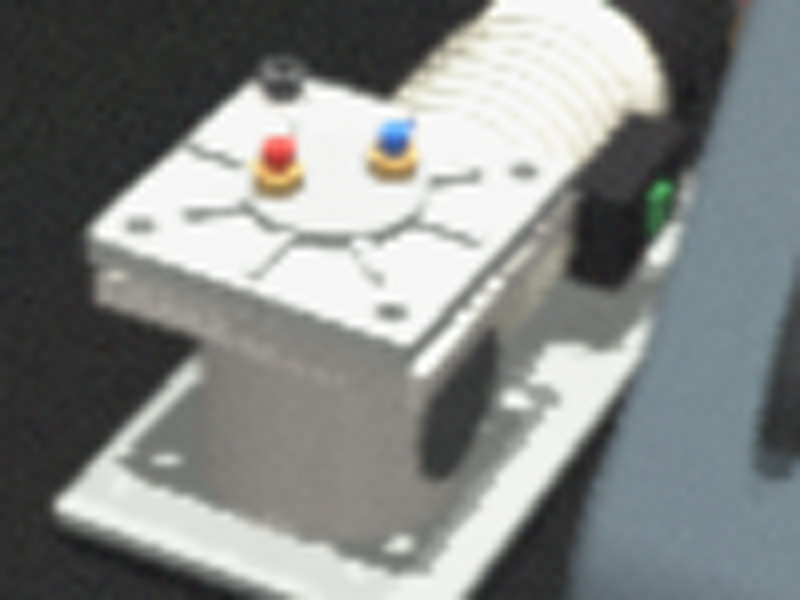

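Cover holes (top crop): (125,165), target (200,431) and (466,360), with the screw at (390,98). In the side crop: (140,225), target (392,312) and (523,171), screw (280,80). I'll fit the cover pose and the red handle's position using both views.

```bash
cat > fit.py <<'E'
from h import *
from scipy.optimize import least_squares
C={n:cap(n) for n in("top","side")}
px=lambda o,p:np.array([o[0]+(p[0]+.5)/8-.5,o[1]+(p[1]+.5)/8-.5])
L=[("top",(320,185),p,q) for p,q in [((125,165),(55,55,152)),((200,431),(-55,55,152)),((466,360),(-55,-55,152)),((390,98),(55,-55,163)),((80,140),(70,70,152)),((414,53),(70,-70,152)),((518,398),(-70,-70,152)),((178,487),(-70,70,152))]]
L+=[("side",(310,150),p,q) for p,q in [((140,225),(55,55,152)),((392,312),(-55,55,152)),((523,171),(-55,-55,152)),((281,63),(55,-55,165)),((88,240),(70,70,152)),((412,348),(-70,70,152))]]
def M(x,q): 
    c,s=np.cos(x[2]),np.sin(x[2]); q=np.array(q)/1000
    return np.array([x[0]+c*q[0]-s*q[1],x[1]+s*q[0]+c*q[1],q[2]])
def res(x,S=("top","side")): return np.concatenate([np.array(proj(C[n],M(x,q)))-px(o,p) for n,o,p,q in L if n in S])
for S in (("top",),("side",),("top","side")):
    r=least_squares(res,[.55,-.1,0.2],args=(S,),loss="soft_l1"); x=r.x
    h=M(x,(-55,55,152)); sc=M(x,(55,-55,152)); d=(h-sc)[:2]
    hh=[(sc[:2]+np.array([[np.cos(a),-np.sin(a)],[np.sin(a),np.cos(a)]])@d).round(4) for a in(.022,.028,.034)]
    print(S,x.round(4),"hole",h.round(4),"housing",hh); print(res(x,S).reshape(-1,2).round(1).tolist())
print("z hole corner plane", [np.nanmedian(C[n]["W"][int(v)-2:int(v)+3,int(u)-2:int(u)+3,2]).round(4) for n in C for u,v in [proj(C[n],M(x,(-40,40,152)))]])
def blob(c,lo,hi,box):
    hsv=cv2.cvtColor(c["color"],cv2.COLOR_BGR2HSV); m=cv2.inRange(hsv,lo,hi)
    k=np.zeros_like(m);k[box[1]:box[3],box[0]:box[2]]=m[box[1]:box[3],box[0]:box[2]]
    v,u=np.nonzero(k); return np.array([u.mean(),v.mean()]),len(u)
def cyl(c,x,y,z0=.083,z1=.128,r=.0085):
    a=np.linspace(0,6.28,40); P=[proj(c,(x+r*s*np.cos(t),y+r*s*np.sin(t),z)) for t in a for z,s in((z0,1),(z1-.005,1),(z1,.5))]
    h=cv2.convexHull(np.array(P,np.float32)); m=cv2.moments(h); return np.array([m["m10"],m["m01"]])/m["m00"],m["m00"]
for name,B,lo,hi in [("red",{"top":(206,210,222,226),"side":(212,248,230,274)},(0,120,60),(12,255,255)),("blue",{"top":(236,222,252,238),"side":(254,236,270,262)},(100,120,50),(130,255,255))]:
    b={n:blob(C[n],lo,hi,B[n]) for n in C}
    for S in (("top",),("side",),("top","side")):
        r=least_squares(lambda p:np.concatenate([cyl(C[n],*p)[0]-b[n][0] for n in S]),[.5,.3],diff_step=1e-3); print(name,S,r.x.round(4),r.fun.round(2))
    print([b[n][1] for n in C],[cyl(C[n],*r.x)[1] for n in C])
s=read_state(); print(s["tcp_rot"],s["position"],bot.hold_point_z)
E
python3 fit.py
```

```text
('top',) [ 0.5309 -0.1565  0.1806] hole [ 0.4669 -0.1122  0.152 ] housing [array([ 0.465 , -0.1151]), array([ 0.4644, -0.1158]), array([ 0.4639, -0.1166])]
[[0.2, 0.6], [0.0, 0.3], [0.2, 0.2], [0.3, -0.4], [0.1, 0.5], [0.1, 0.5], [-0.5, -1.2], [-0.5, -0.9]]
('side',) [ 0.5339 -0.1577  0.1889] hole [ 0.4696 -0.114   0.152 ] housing [array([ 0.4677, -0.1168]), array([ 0.4672, -0.1176]), array([ 0.4667, -0.1184])]
[[0.2, 0.3], [0.2, 0.0], [-0.1, 0.0], [-0.1, 0.9], [0.0, -0.6], [-0.2, -0.4]]
('top', 'side') [ 0.5319 -0.1565  0.1822] hole [ 0.4678 -0.1124  0.152 ] housing [array([ 0.4659, -0.1152]), array([ 0.4654, -0.116 ]), array([ 0.4649, -0.1168])]
[[0.2, 0.3], [0.1, -0.1], [0.2, -0.1], [0.3, -0.7], [0.1, 0.2], [0.0, 0.1], [-0.5, -1.6], [-0.5, -1.2], [0.4, 0.6], [0.3, 0.5], [0.3, 0.5], [0.3, 1.2], [0.2, -0.3], [-0.1, 0.1]]
z hole corner plane [np.float64(0.1534), np.float64(0.1539)]
red ('top',) [0.5802 0.3184] [0. 0.]
red ('side',) [0.5878 0.3123] [0. 0.]
red ('top', 'side') [0.5833 0.3153] [ 0.93 -1.01  0.04  1.48]
[23, 92] [40.58111354149878, 101.442256363458]
blue ('top',) [0.5322 0.2209] [-0.  0.]
blue ('side',) [0.541  0.2131] [-0. -0.]
blue ('top', 'side') [0.5357 0.2173] [ 1.04 -1.16  0.05  1.79]
[10, 74] [36.36388649453875, 93.4273152675014]
[[ 9.37374699e-01  3.48322574e-01 -2.41611029e-04]
 [ 3.48322578e-01 -9.37373788e-01  1.32758959e-03]
 [ 2.35949578e-04 -1.32860747e-03 -9.99999090e-01]] [ 0.21765301 -0.58539689  0.22190378] 0.0187
```

Side and top agree to about 3 mm on the cover, and its depth plane is near 0.153 against the expected 0.152. The red–blue spacing is 110 mm (expected 108). The pin is at about (0.5865, 0.313). I'll raise the tool, turn it so the fingers close across the stand, and travel towards it.

>>> {"method": "drive_tool", "body": {
  "steps": [
    [50, 0.71, -0.71, -0.33, 0, 0, -0.514],
    [50, 0.71, -0.71, -0.33, 0, 0, -0.514],
    [50, 0.71, -0.71, -0.33, 0, 0, -0.514],
    [50, 0.71, -0.71, -0.33, 0, 0, -0.514],
    [50, 0.71, -0.71, -0.33, 0, 0, -0.514],
    [50, 0.71, -0.71, -0.33, 0, 0, -0.514]
  ]
}}

```text
time_s: 0.8
position: [0.2681, -0.4759, 0.2623]
tcp_rot: [[0.428, 0.904, 0.0], [0.904, -0.428, -0.0], [-0.0, 0.0, -1.0]]
force: [-0.4, 0.7, 0.5]
opening: 0.598
grasp_force: 0.0
```

```bash
cat > go.py <<'E'
import sys; from h import *
# go.py x y z [yaw of tool y, deg] : shift in tool axes (normalised) and turn
s=read_state(); R=np.array(s["tcp_rot"]); p=np.array(s["position"]); a=[float(v) for v in sys.argv[1:]]
d=R.T@(np.array(a[:3])-p)/.12; yaw=np.degrees(np.arctan2(R[1,1],R[0,1]))
print("t",s["time_s"],"p",p.round(4),"yaw",yaw.round(2),"tilt",R[:,2].round(4),"J",np.round(s["joint_positions"],0),"F",np.round(s["force"],1),"open",s["opening"],"grip",s["grasp_force"])
print("shift",d.round(3), "az",None if len(a)<4 else round(-np.radians(a[3]-yaw)/1.5,3))
E
python3 go.py 0.5865 0.313 0.24 -25.4
```

```text
t 0.8 p [ 0.2681 -0.4759  0.2623] yaw -25.35 tilt [ 0.e+00 -1.e-04 -1.e+00] J [-72.  21.  91.  -0.  68. -47.] F [-0.4  0.7  0.5] open 0.5976759825222975 grip 0.0
shift [ 7.077 -0.418  0.185] az 0.001
```

>>> {"method": "drive_tool", "body": {
  "steps": [
    [50, 1, 0, 0, 0, 0, 0],
    [50, 1, 0, 0, 0, 0, 0],
    [50, 1, 0, 0, 0, 0, 0]
  ]
}}

```text
time_s: 1.1
position: [0.3198, -0.3637, 0.2616]
tcp_rot: [[0.431, 0.902, -0.001], [0.902, -0.431, 0.004], [0.003, -0.003, -1.0]]
force: [0.1, -0.3, -0.1]
opening: 0.575
grasp_force: 0.0
```

>>> {"method": "drive_tool", "body": {
  "steps": [
    [50, 1, 0, 0, 0, 0, 0],
    [50, 1, 0, 0, 0, 0, 0],
    [50, 1, 0, 0, 0, 0, 0]
  ]
}}

```text
time_s: 1.4
position: [0.3712, -0.2557, 0.2618]
tcp_rot: [[0.43, 0.903, -0.001], [0.903, -0.43, 0.003], [0.002, -0.002, -1.0]]
force: [0.0, 0.1, 0.3]
opening: 0.574
grasp_force: 0.0
```

>>> {"method": "drive_tool", "body": {
  "steps": [
    [50, 1, 0, 0, 0, 0, 0],
    [50, 1, 0, 0, 0, 0, 0],
    [50, 1, 0, 0, 0, 0, 0]
  ]
}}

```text
time_s: 1.7
position: [0.4231, -0.1478, 0.262]
tcp_rot: [[0.43, 0.903, -0.0], [0.903, -0.43, 0.002], [0.002, -0.001, -1.0]]
force: [-0.4, -1.1, -0.4]
opening: 0.576
grasp_force: 0.0
```

>>> {"method": "drive_tool", "body": {
  "steps": [
    [50, 1, 0, 0, 0, 0, 0],
    [50, 1, 0, 0, 0, 0, 0],
    [50, 1, 0, 0, 0, 0, 0]
  ]
}}

```text
time_s: 2.0
position: [0.4752, -0.0396, 0.2621]
tcp_rot: [[0.43, 0.903, 0.001], [0.903, -0.43, 0.001], [0.001, -0.0, -1.0]]
force: [-0.7, -2.6, -0.3]
opening: 0.574
grasp_force: 0.0
```

>>> {"method": "drive_tool", "body": {
  "steps": [
    [50, 1, -0.2, 0, 0, 0, 0],
    [50, 1, -0.2, 0, 0, 0, 0],
    [50, 1, -0.2, 0, 0, 0, 0]
  ]
}}

```text
time_s: 2.3
position: [0.5045, 0.0791, 0.262]
tcp_rot: [[0.43, 0.903, 0.0], [0.903, -0.43, 0.001], [0.001, -0.0, -1.0]]
force: [0.1, -1.9, -0.3]
opening: 0.572
grasp_force: 0.0
```

>>> {"method": "drive_tool", "body": {
  "steps": [
    [50, 1, -0.2, 0, 0, 0, 0],
    [50, 1, -0.2, 0, 0, 0, 0],
    [50, 1, -0.2, 0, 0, 0, 0],
    [50, 1, -0.2, 0, 0, 0, 0]
  ]
}}

```text
time_s: 2.7
position: [0.5344, 0.1974, 0.2617]
tcp_rot: [[0.428, 0.904, 0.0], [0.904, -0.428, 0.001], [0.001, -0.0, -1.0]]
force: [-0.6, -0.1, -0.0]
opening: 0.575
grasp_force: 0.0
```

```bash
python3 go.py 0.5865 0.313 0.20 -25.4
```

```text
t 2.7 p [0.5344 0.1974 0.2617] yaw -25.36 tilt [ 4.e-04  9.e-04 -1.e+00] J [ 9. 23. 88.  0. 69. 34.] F [-0.6 -0.1 -0. ] open 0.5746617321444748 grip 0.0
shift [ 1.056 -0.02   0.515] az 0.001
```

>>> {"method": "drive_tool", "body": {
  "steps": [
    [50, 1, -0.02, 0.4, 0, 0, 0],
    [50, 1, -0.02, 0.4, 0, 0, 0],
    [50, 1, -0.02, 0.4, 0, 0, 0],
    [50, 1, -0.02, 0.4, 0, 0, 0]
  ]
}}

```text
time_s: 3.1
position: [0.5832, 0.3052, 0.2113]
tcp_rot: [[0.43, 0.903, -0.003], [0.903, -0.43, -0.001], [-0.002, -0.003, -1.0]]
force: [-0.7, -0.5, -0.4]
opening: 0.577
grasp_force: 0.0
```

```bash
python3 - <<'E'
from h import *
c=cap("side");u,v=map(int,proj(c,(.5865,.313,.13)));a=c["color"][v-45:v+45,u-50:u+50];a=cv2.resize(a,None,fx=6,fy=6,interpolation=cv2.INTER_CUBIC)
d=cap("top");u2,v2=map(int,proj(d,(.5865,.313,.13)));b=d["color"][v2-45:v2+45,u2-15:u2+18];b=cv2.resize(b,None,fx=6,fy=6,interpolation=cv2.INTER_CUBIC)
cv2.imwrite("pics/d1.png",np.hstack([a,b]));print(u,v,u2,v2)
E
python3 go.py 0.5865 0.313 0.09 -25.4
```

```text
217 251 211 213
t 3.2 p [0.5828 0.3027 0.2132] yaw -25.51 tilt [-0.0022 -0.0017 -1.    ] J [18. 33. 78. -0. 69. 43.] F [-0.1  0.1 -0.6] open 0.5746689906482048 grip 0.0
shift [ 0.093 -0.008  1.027] az -0.001
```

View pics/d1.png

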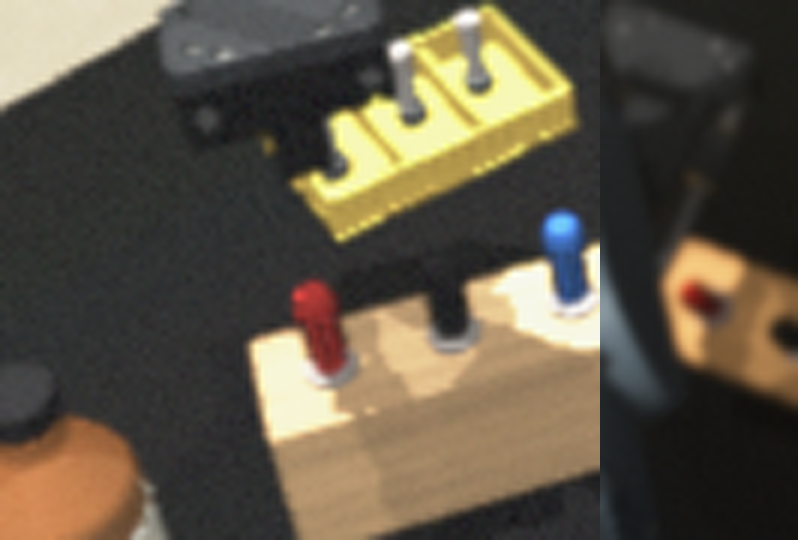

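The side view shows the red handle's dome at crop (313,297) and its collar at (332,372). In the top crop, the dome is at (690,292) and the collar at (712,307). I'll turn these into positions.

Run:
```python
from h import *
c=cap("side");d=cap("top")
for k,u,v,z in((c,221.9,267.6,.0805),(c,218.8,255.1,.122),(d,214.3,218.9,.0805),(d,210.5,216.2,.122)): print(ray(k,u,v,z).round(4))
for k in (c,d):
    for z in(.0805,.122):print(np.round(proj(k,(.5865,.313,z)),1))
# stand: top-face points by depth
for k in(c,d):
    W=k["W"];m=(abs(W[...,2]-.078)<.006)&(abs(W[...,0]-.56)<.12)&(abs(W[...,1]-.27)<.14)
    hsv=cv2.cvtColor(k["color"],cv2.COLOR_BGR2HSV); m&=(hsv[...,1]>50)&(hsv[...,2]>90)
    P=W[m];print(len(P),cv2.minAreaRect((P[:,:2]*1000).astype(np.float32)),np.median(P,0))
```

```text
[0.5782 0.3168 0.0805]
[0.5826 0.3142 0.122 ]
[0.578  0.3158 0.0805]
[0.5797 0.317  0.122 ]
[221.2 265.2]
[218.3 254.1]
[215.1 216.4]
[211.7 214.1]
664 ((567.3599853515625, 292.405517578125), (224.85684204101562, 68.49308776855469), 66.28160095214844) [0.55182601 0.28048534 0.07856717]
696 ((555.3135986328125, 266.507080078125), (170.4944610595703, 60.172386169433594), 63.72140121459961) [0.55158851 0.25938353 0.07794251]
```

The stand's top face fits 170.5 × 60.2 mm, which matches its given size. It puts the pin at (0.579, 0.3155), and the collar rays agree.

```bash
python3 go.py 0.579 0.3155 0.09 -26.2
```

```text
t 3.3 p [0.5831 0.3022 0.2145] yaw -25.56 tilt [-3.e-04 -7.e-04 -1.e+00] J [18. 33. 78. -0. 69. 43.] F [ 0.2  0.5 -0.3] open 0.5744109071608098 grip 0.0
shift [ 0.086 -0.079  1.038] az 0.007
```

>>> {"method": "drive_tool", "body": {
  "steps": [
    [50, 0.086, -0.079, 0.2, 0, 0, 0],
    [50, 0.086, -0.079, 0.2, 0, 0, 0],
    [50, 0.086, -0.079, 0.5, 0, 0, 0],
    [50, 0.086, -0.079, 0.5, 0, 0, 0],
    [50, 0.086, -0.079, 0.5, 0, 0, 0]
  ]
}}

```text
time_s: 3.8
position: [0.579, 0.3162, 0.1547]
tcp_rot: [[0.431, 0.903, -0.001], [0.903, -0.431, -0.001], [-0.001, -0.001, -1.0]]
force: [0.0, -0.0, -0.2]
opening: 0.57
grasp_force: 0.0
```

```bash
python3 go.py 0.579 0.3155 0.09 -26.2
```

```text
t 3.8 p [0.579  0.3162 0.1547] yaw -25.5 tilt [-1.1e-03 -7.0e-04 -1.0e+00] J [19. 37. 80. -0. 63. 44.] F [ 0.  -0.  -0.2] open 0.5697281479410767 grip 0.0
shift [-0.005  0.003  0.539] az 0.008
```

>>> {"method": "drive_tool", "body": {
  "steps": [
    [50, -0.005, 0, 0.3, 0, 0, 0],
    [50, -0.005, 0, 0.54, 0, 0, 0],
    [50, -0.005, 0, 0.54, 0, 0, 0],
    [50, -0.005, 0, 0.54, 0, 0, 0]
  ]
}}

```text
time_s: 4.2
position: [0.5799, 0.3168, 0.091]
tcp_rot: [[0.43, 0.903, 0.002], [0.903, -0.43, 0.001], [0.001, 0.001, -1.0]]
force: [-0.1, -0.1, 0.2]
opening: 0.575
grasp_force: 0.0
```

>>> {"method": "drive_tool", "body": {
  "steps": [
    [5, 0, 0, 0, 0, 0, 0],
    [5, 0, 0, 0, 0, 0, 0],
    [5, 0, 0, 0, 0, 0, 0],
    [5, 0, 0, 0, 0, 0, 0],
    [5, 0, 0, 0, 0, 0, 0],
    [5, 0, 0, 0, 0, 0, 0]
  ]
}}

```text
time_s: 4.8
position: [0.579, 0.3168, 0.0897]
tcp_rot: [[0.429, 0.903, 0.0], [0.903, -0.429, 0.0], [0.0, 0.0, -1.0]]
force: [0.2, 0.5, 1.3]
opening: 0.189
grasp_force: 30.0
```

```bash
python3 go.py 0.579 0.3155 0.21 -26.2
```

```text
t 4.8 p [0.579  0.3168 0.0897] yaw -25.44 tilt [ 5.e-04  2.e-04 -1.e+00] J [19. 42. 83. -0. 55. 44.] F [0.2 0.5 1.3] open 0.18944522209687237 grip 29.995251931250095
shift [-0.01   0.005 -1.003] az 0.009
```

Gripped on the handle at 16.5 mm with 30 N. Next I'll lift it straight up, then travel back.

>>> {"method": "drive_tool", "body": {
  "steps": [
    [5, 0, 0, -0.3, 0, 0, 0],
    [5, 0, 0, -0.65, 0, 0, 0],
    [5, 0, 0, -1, 0, 0, 0],
    [5, 0, 0, -1, 0, 0, 0],
    [5, 0, 0, -1, 0, 0, 0]
  ]
}}

```text
time_s: 5.3
position: [0.5791, 0.3169, 0.2103]
tcp_rot: [[0.429, 0.903, 0.002], [0.903, -0.429, 0.001], [0.001, 0.001, -1.0]]
force: [-1.2, -0.3, -2.0]
opening: 0.185
grasp_force: 29.9
```

>>> {"method": "drive_tool", "body": {
  "steps": [
    [5, -0.6, 0, -0.7, 0, 0, 0],
    [5, -0.6, 0, -0.7, 0, 0, 0],
    [5, -0.6, 0, -0.7, 0, 0, 0],
    [5, -0.6, 0, -0.7, 0, 0, 0]
  ]
}}

```text
time_s: 5.7
position: [0.5477, 0.2511, 0.2933]
tcp_rot: [[0.431, 0.902, 0.0], [0.902, -0.431, 0.0], [0.0, -0.0, -1.0]]
force: [0.8, 0.6, -0.7]
opening: 0.185
grasp_force: 29.9
```

```bash
python3 go.py 0.466 -0.114 0.29 57
```

```text
t 5.7 p [0.5477 0.2511 0.2933] yaw -25.53 tilt [ 1.e-04  4.e-04 -1.e+00] J [14. 24. 80.  0. 75. 40.] F [ 0.8  0.6 -0.7] open 0.1847653542668923 grip 29.94587998604402
shift [-3.039  0.697  0.026] az -0.96
```

>>> {"method": "drive_tool", "body": {
  "steps": [
    [5, -1, 0.22, 0, 0, 0, 0],
    [5, -1, 0.22, 0, 0, 0, 0],
    [5, -1, 0.22, 0, 0, 0, 0]
  ]
}}

```text
time_s: 6.0
position: [0.518, 0.1301, 0.2902]
tcp_rot: [[0.43, 0.903, -0.007], [0.903, -0.43, -0.001], [-0.004, -0.006, -1.0]]
force: [0.1, 0.6, -0.5]
opening: 0.186
grasp_force: 29.9
```

>>> {"method": "drive_tool", "body": {
  "steps": [
    [5, -1, 0.22, 0, 0, 0, 0],
    [5, -1, 0.22, 0, 0, 0, 0],
    [5, -1, 0.22, 0, 0, 0, 0]
  ]
}}

```text
time_s: 6.3
position: [0.4908, 0.0103, 0.2905]
tcp_rot: [[0.431, 0.902, -0.006], [0.902, -0.431, 0.0], [-0.002, -0.005, -1.0]]
force: [1.5, 1.0, -0.6]
opening: 0.185
grasp_force: 29.9
```

>>> {"method": "drive_tool", "body": {
  "steps": [
    [5, -0.8, 0.2, 0, 0, 0, 0],
    [5, -0.8, 0.2, 0, 0, 0, 0],
    [5, -0.8, 0.2, 0, 0, 0, 0]
  ]
}}

```text
time_s: 6.6
position: [0.4722, -0.0892, 0.2909]
tcp_rot: [[0.435, 0.9, -0.004], [0.9, -0.435, -0.001], [-0.002, -0.003, -1.0]]
force: [1.0, 0.4, -0.6]
opening: 0.182
grasp_force: 29.9
```

>>> {"method": "drive_tool", "body": {
  "steps": [
    [5, 0, 0, 0, 0, 0, -0.48],
    [5, 0, 0, 0, 0, 0, -0.48],
    [5, 0, 0, 0, 0, 0, -0.48],
    [5, 0, 0, 0, 0, 0, -0.48],
    [5, 0, 0, 0, 0, 0, -0.48],
    [5, 0, 0, 0, 0, 0, -0.48]
  ]
}}

```text
time_s: 7.2
position: [0.4726, -0.083, 0.2912]
tcp_rot: [[-0.273, 0.962, -0.004], [0.962, 0.273, 0.002], [0.003, -0.003, -1.0]]
force: [0.4, 0.1, -0.1]
opening: 0.186
grasp_force: 29.9
```

>>> {"method": "drive_tool", "body": {
  "steps": [
    [5, 0, 0, 0, 0, 0, -0.48],
    [5, 0, 0, 0, 0, 0, -0.48],
    [5, 0, 0, 0, 0, 0, -0.48],
    [5, 0, 0, 0, 0, 0, -0.48],
    [5, 0, 0, 0, 0, 0, -0.48],
    [5, 0, 0, 0, 0, 0, -0.48],
    [5, 0, 0, 0, 0, 0, -0.48]
  ]
}}

```text
time_s: 7.9
position: [0.4728, -0.0839, 0.2924]
tcp_rot: [[-0.837, 0.546, -0.002], [0.546, 0.837, 0.001], [0.002, 0.0, -1.0]]
force: [-0.2, 0.2, -0.9]
opening: 0.185
grasp_force: 29.9
```

```bash
python3 go.py 0.466 -0.114 0.29 57
python3 - <<'E'
from h import *
p=np.array(read_state()["position"]); tip=p-[0,0,.0817]; print("tip",tip)
k=cap("side"); im=k["color"]; u,v=proj(k,(.468,-.113,.17)); u,v=int(u),int(v); print(u,v)
print("tip/shoulder/top proj",[np.round(proj(k,tip+[0,0,z]),1) for z in(0,.07,.12)])
cv2.imwrite("pics/e1.png",cv2.resize(im[v-50:v+45,u-60:u+60],None,fx=6,fy=6,interpolation=cv2.INTER_CUBIC))
d=cap("top");W=d["W"]
for k in (d,):
    W=k["W"];m=(abs(W[...,2]-.1525)<.005)&(abs(W[...,0]-.53)<.11)&(abs(W[...,1]+.157)<.11)
    P=W[m];print(len(P),cv2.minAreaRect((P[:,:2]*1000).astype(np.float32)),np.median(P[:,2]))
W0=np.load("topW.npy");m=(abs(W0[...,2]-.1525)<.005)&(abs(W0[...,0]-.53)<.11)&(abs(W0[...,1]+.157)<.11);P=W0[m];print(len(P),cv2.minAreaRect((P[:,:2]*1000).astype(np.float32)),np.median(P[:,2]),P.mean(0))
# base plate
W0=np.load("sideW.npy");m=(abs(W0[...,2]-.1525)<.005)&(abs(W0[...,0]-.53)<.11)&(abs(W0[...,1]+.157)<.11);P=W0[m];print(len(P),cv2.minAreaRect((P[:,:2]*1000).astype(np.float32)),np.median(P[:,2]),P.mean(0))
E
```

```text
t 7.9 p [ 0.4728 -0.0839  0.2924] yaw 56.87 tilt [-0.0016  0.0011 -1.    ] J [-23.  14.  97.   0.  69. -80.] F [-0.2  0.2 -0.9] open 0.18459117720896304 grip 29.946263290476054
shift [-0.089 -0.241  0.02 ] az -0.001
tip [ 0.47282575 -0.08391226  0.21069548]
359 183
tip/shoulder/top proj [array([352.1, 176.2]), array([352.8, 155. ]), array([353.4, 138.7])]
210 ((540.73828125, -201.6028594970703), (140.46401977539062, 48.85693359375), 10.309328079223633) 0.1527867632271891
1300 ((532.2728271484375, -156.74794006347656), (140.54428100585938, 140.48606872558594), 10.120515823364258) 0.1525969711420374 [ 0.53041048 -0.15576264  0.15264048]
837 ((532.9111938476562, -155.43359375), (141.8922882080078, 146.75379943847656), 10.331544876098633) 0.15324675518758052 [ 0.52439443 -0.14462349  0.15312185]
```

View pics/e1.png

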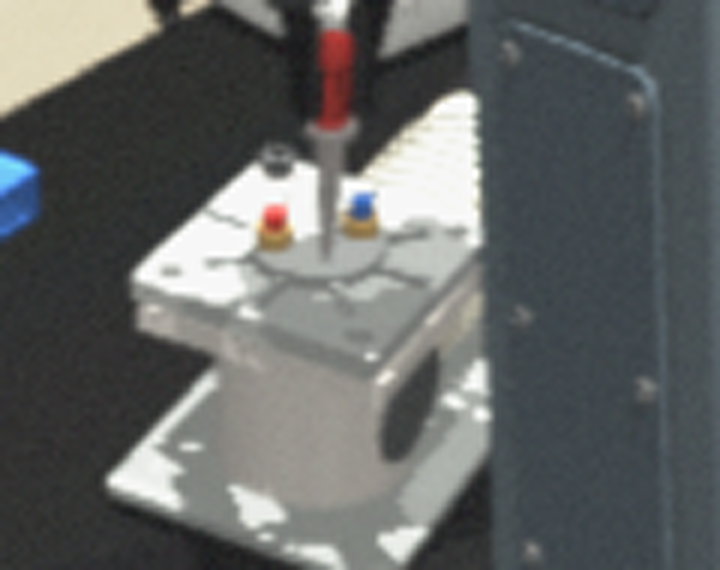

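The pin hangs upright; its tip is at crop (325,258), about 0.7 px right of where the model puts it. The top depth fits the cover at 140.5 × 140.5 mm, which gives cover_hole at (0.468, −0.112). I'm aiming midway between the two holes and stopping about 10 mm above the cover.

```bash
python3 go.py 0.468 -0.113 0.246 57
```

```text
t 8.0 p [ 0.4729 -0.0842  0.2928] yaw 56.94 tilt [-9.e-04  6.e-04 -1.e+00] J [-23.  14.  97.   0.  69. -80.] F [-0.3 -0.7 -0.4] open 0.18329879101721835 grip 29.946355470456183
shift [-0.097 -0.223  0.39 ] az -0.001
```

>>> {"method": "drive_tool", "body": {
  "steps": [
    [5, -0.097, -0.223, 0, 0, 0, 0],
    [5, -0.097, -0.223, 0.2, 0, 0, 0],
    [5, -0.097, -0.223, 0.39, 0, 0, 0],
    [5, -0.097, -0.223, 0.39, 0, 0, 0],
    [5, -0.097, -0.223, 0.39, 0, 0, 0],
    [5, -0.097, -0.223, 0.39, 0, 0, 0]
  ]
}}

```text
time_s: 8.6
position: [0.469, -0.1137, 0.2476]
tcp_rot: [[-0.839, 0.544, 0.002], [0.544, 0.839, -0.001], [-0.002, 0.0, -1.0]]
force: [0.2, 0.5, -0.1]
opening: 0.185
grasp_force: 29.9
```

```bash
python3 go.py 0.468 -0.113 0.246 57
python3 - <<'E'
from h import *
p=np.array(read_state()["position"]); tip=p-[0,0,.0817]; print("tip",tip.round(4))
k=cap("side"); im=k["color"]; u,v=proj(k,(.468,-.113,.17)); u,v=int(u),int(v); print(u,v)
print("tip/shoulder/top proj",[np.round(proj(k,tip+[0,0,z]),1) for z in(0,.07,.12)])
print("hole proj",np.round(proj(k,(.468,-.1123,.152)),1))
cv2.imwrite("pics/e2.png",cv2.resize(im[v-35:v+25,u-35:u+35],None,fx=10,fy=10,interpolation=cv2.INTER_CUBIC))
E
```

```text
t 8.6 p [ 0.469  -0.1137  0.2476] yaw 57.05 tilt [ 0.002 -0.001 -1.   ] J [-27.  17. 100.   0.  62. -84.] F [ 0.2  0.5 -0.1] open 0.18496799255096336 grip 29.946370404213667
shift [0.011 0.    0.013] az 0.001
tip [ 0.469  -0.1137  0.1659]
359 183
tip/shoulder/top proj [array([359. , 184.9]), array([360. , 164.9]), array([360.8, 149.6])]
hole proj [358.8 189. ]
```

View pics/e2.png

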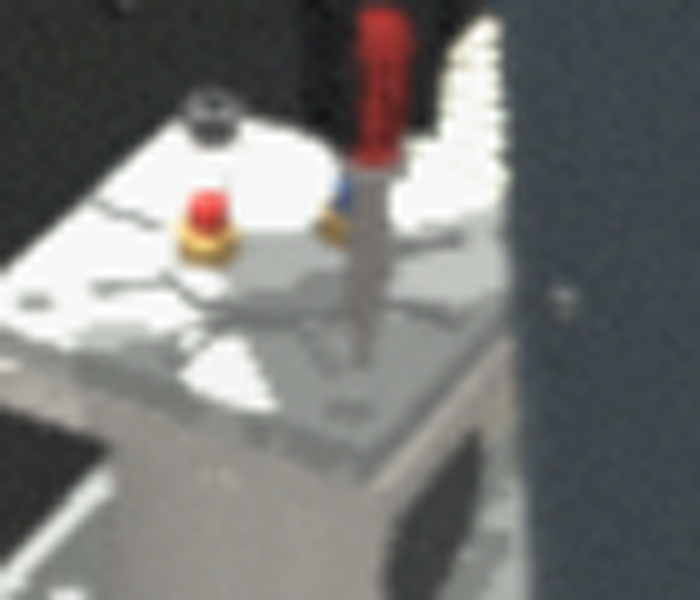

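The tip is at crop (362,365), with the hole at (349,408) below it. Relative to the cover hole, the tip is about (−0.75, −3.0) mm, and I want (−1.3, −2). A small correction, then down in steps while watching the force.

```bash
python3 go.py 0.4685 -0.1127 0.224 57
```

```text
t 8.65 p [ 0.4691 -0.1137  0.2477] yaw 57.06 tilt [ 0.0024 -0.0012 -1.    ] J [-27.  17. 100.   0.  62. -84.] F [ 0.4 -0.5 -0.6] open 0.1818220979869161 grip 29.946367819793522
shift [0.009 0.005 0.198] az 0.001
```

>>> {"method": "drive_tool", "body": {
  "steps": [
    [5, 0.008, 0.005, 0.07, 0, 0, 0],
    [5, 0.008, 0.005, 0.1, 0, 0, 0],
    [5, 0.008, 0.005, 0.13, 0, 0, 0],
    [5, 0.008, 0.005, 0.16, 0, 0, 0],
    [5, 0.008, 0.005, 0.2, 0, 0, 0],
    [5, 0.008, 0.005, 0.2, 0, 0, 0]
  ]
}}

```text
time_s: 9.25
position: [0.4675, -0.1123, 0.2219]
tcp_rot: [[-0.839, 0.544, -0.001], [0.544, 0.839, 0.001], [0.001, 0.0, -1.0]]
force: [0.2, 0.2, -0.5]
opening: 0.189
grasp_force: 29.9
```

```bash
python3 go.py 0.4685 -0.1127 0.21 57
```

```text
t 9.25 p [ 0.4675 -0.1123  0.2219] yaw 57.06 tilt [-8.e-04  6.e-04 -1.e+00] J [-27.  19. 102.   0.  59. -84.] F [ 0.2  0.2 -0.5] open 0.18926622128035556 grip 29.946253277594224
shift [-0.009  0.002  0.099] az 0.001
```

No force with the tip at 0.140, so it's inside the cover hole. On to the housing mouth.

>>> {"method": "drive_tool", "body": {
  "steps": [
    [5, 0, 0, 0.02, 0, 0, 0],
    [5, 0, 0, 0.04, 0, 0, 0],
    [5, 0, 0, 0.06, 0, 0, 0],
    [5, 0, 0, 0.08, 0, 0, 0],
    [5, 0, 0, 0.08, 0, 0, 0]
  ]
}}

```text
time_s: 9.75
position: [0.468, -0.1124, 0.2128]
tcp_rot: [[-0.839, 0.544, 0.001], [0.544, 0.839, 0.0], [-0.001, 0.0, -1.0]]
force: [1.0, -0.6, -1.4]
opening: 0.19
grasp_force: 30.0
```

The tip is at 0.131 with almost no force, so it has entered the housing. Continuing down.

>>> {"method": "drive_tool", "body": {
  "steps": [
    [5, 0, 0, 0.025, 0, 0, 0],
    [5, 0, 0, 0.05, 0, 0, 0],
    [5, 0, 0, 0.075, 0, 0, 0],
    [5, 0, 0, 0.1, 0, 0, 0],
    [5, 0, 0, 0.1, 0, 0, 0]
  ]
}}

```text
time_s: 10.25
position: [0.4687, -0.1125, 0.2011]
tcp_rot: [[-0.839, 0.544, 0.002], [0.544, 0.839, -0.0], [-0.002, 0.001, -1.0]]
force: [3.2, 1.0, 1.2]
opening: 0.185
grasp_force: 30.0
```

>>> {"method": "drive_tool", "body": {
  "steps": [
    [5, -0.003, 0.003, 0.025, 0, 0, 0],
    [5, -0.003, 0.003, 0.05, 0, 0, 0],
    [5, -0.003, 0.003, 0.075, 0, 0, 0],
    [5, -0.003, 0.003, 0.1, 0, 0, 0],
    [5, -0.003, 0.003, 0.1, 0, 0, 0]
  ]
}}

```text
time_s: 10.75
position: [0.4688, -0.1132, 0.1894]
tcp_rot: [[-0.84, 0.543, 0.001], [0.543, 0.84, -0.002], [-0.002, -0.001, -1.0]]
force: [2.6, -1.3, 2.5]
opening: 0.186
grasp_force: 29.9
```

>>> {"method": "drive_tool", "body": {
  "steps": [
    [5, -0.002, -0.003, 0.025, 0, 0, 0],
    [5, -0.002, -0.003, 0.05, 0, 0, 0],
    [5, -0.003, -0.005, 0.075, 0, 0, 0],
    [5, -0.003, -0.005, 0.1, 0, 0, 0],
    [5, -0.003, -0.005, 0.1, 0, 0, 0]
  ]
}}

```text
time_s: 11.25
position: [0.4683, -0.1142, 0.1772]
tcp_rot: [[-0.84, 0.543, 0.0], [0.543, 0.84, -0.003], [-0.002, -0.002, -1.0]]
force: [0.9, -1.9, 2.4]
opening: 0.183
grasp_force: 30.0
```

>>> {"method": "drive_tool", "body": {
  "steps": [
    [5, 0, -0.004, 0.025, 0, 0, 0],
    [5, 0, -0.004, 0.05, 0, 0, 0],
    [5, 0, -0.006, 0.075, 0, 0, 0],
    [5, 0, -0.006, 0.095, 0, 0, 0],
    [5, 0, -0.006, 0.095, 0, 0, 0]
  ]
}}

```text
time_s: 11.75
position: [0.4683, -0.1145, 0.1658]
tcp_rot: [[-0.84, 0.543, 0.001], [0.543, 0.84, -0.002], [-0.002, -0.001, -1.0]]
force: [2.0, -1.3, 4.1]
opening: 0.184
grasp_force: 30.0
```

>>> {"method": "drive_tool", "body": {
  "steps": [
    [5, 0, 0, 0.01, 0, 0, 0],
    [5, 0, 0, 0.02, 0, 0, 0],
    [5, 0, 0, 0.025, 0, 0, 0],
    [5, 0, 0, 0.025, 0, 0, 0]
  ]
}}

```text
time_s: 12.15
position: [0.4684, -0.1145, 0.1636]
tcp_rot: [[-0.84, 0.543, 0.001], [0.543, 0.84, -0.002], [-0.002, -0.001, -1.0]]
force: [1.4, -1.3, 9.6]
opening: 0.184
grasp_force: 30.0
```

Force is rising right at the expected home height (0.1637). One small extra push will confirm it.

>>> {"method": "drive_tool", "body": {
  "steps": [
    [5, 0, 0, 0.008, 0, 0, 0],
    [5, 0, 0, 0.015, 0, 0, 0],
    [5, 0, 0, 0.015, 0, 0, 0]
  ]
}}

```text
time_s: 12.45
position: [0.4685, -0.1145, 0.1634]
tcp_rot: [[-0.84, 0.543, 0.002], [0.543, 0.84, -0.003], [-0.003, -0.001, -1.0]]
force: [-2.0, -0.9, 22.5]
opening: 0.182
grasp_force: 30.0
```

It's a hard stop: 22 N with no travel, so the collar is home. Relaxing, opening a little, and rising straight up.

>>> {"method": "drive_tool", "body": {
  "steps": [
    [5, 0, 0, -0.015, 0, 0, 0],
    [34, 0, 0, -0.015, 0, 0, 0],
    [34, 0, 0, -0.015, 0, 0, 0],
    [34, 0, 0, -0.015, 0, 0, 0],
    [34, 0, 0, -0.015, 0, 0, 0]
  ]
}}

```text
time_s: 12.95
position: [0.4667, -0.113, 0.1618]
tcp_rot: [[-0.839, 0.544, -0.003], [0.544, 0.839, 0.001], [0.003, -0.0, -1.0]]
force: [-0.2, 0.6, 0.2]
opening: 0.374
grasp_force: 0.0
```

>>> {"method": "drive_tool", "body": {
  "steps": [
    [34, 0, 0, -0.15, 0, 0, 0],
    [34, 0, 0, -0.4, 0, 0, 0],
    [34, 0, 0, -0.8, 0, 0, 0],
    [34, 0, 0, -1, 0, 0, 0],
    [34, 0, 0, -1, 0, 0, 0]
  ]
}}

```text
time_s: 13.45
position: [0.4697, -0.1144, 0.2859]
tcp_rot: [[-0.839, 0.543, 0.007], [0.543, 0.839, -0.003], [-0.007, 0.001, -1.0]]
force: [-0.4, -1.2, -0.6]
opening: 0.388
grasp_force: 0.0
```

```bash
python3 go.py 0.4685 -0.1127 0.3
python3 - <<'E'
from h import *
k=cap("side"); im=k["color"]
cv2.imwrite("pics/f1.png",cv2.resize(im[140:215,310:410],None,fx=8,fy=8,interpolation=cv2.INTER_CUBIC))
E
```

```text
t 13.45 p [ 0.4697 -0.1144  0.2859] yaw 57.08 tilt [ 0.0068 -0.0033 -1.    ] J [-27.  15.  97.   0.  68. -84.] F [-0.4 -1.2 -0.6] open 0.38830037025351527 grip 0.0
shift [ 0.015  0.007 -0.118] az None
```

View pics/f1.png

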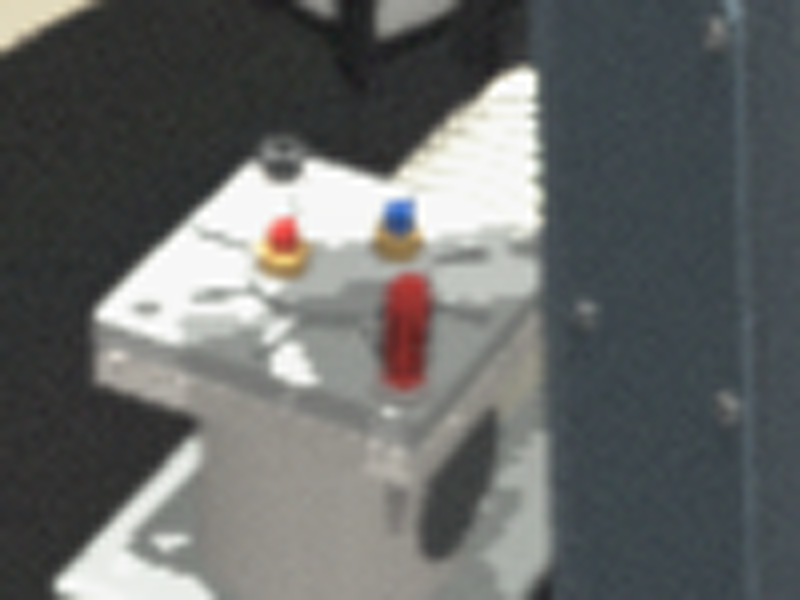

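The pin stands upright in the target corner: handle at crop (405,330), collar down on the cover near (403,392). The cover's edges now line up with the housing and the gripper is clear, so I'm handing in.

```bash
python3 -c "
from rig import order; print(order.hand_in())"
```

```text
the job is handed in; nothing more can be done
None
```

The alignment pin is in the hole diagonally opposite the screw, collar seated on the cover and cover pulled into line with the housing; I handed the job in at 13.5 s with the gripper clear, and the hand-in returned no verdict.

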